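# Charge the bowl of a watch-part polishing tumbler with steel balls

### The job

Take the lid off the tumbler's bowl and lay it flat, knob up, on the square rubber mat. Then take the scoop of steel balls by its handle, keep it level until its lip is over the bowl and within about 3 cm of the bowl's rim height, and only then tip it so that all six balls roll into the bowl without any falling from a height. Stand the empty scoop upright back on the bench or mat, let go of it, and leave the other things on the bench where they are.

Things in the scene. Friction and masses are not known exactly. Their poses are not given: they have to be found in the camera images.
- tumbler: Polishing tumbler, fixed: grey square base 170 x 170 mm, 50 mm high, with an open round grey bowl on its centre (outer diameter 136 mm below, 150 mm at the rim, wall 4 mm; inner floor 65 mm and rim 110 mm above the bench). Origin: centre of its underside, at bench height; z up. Its place and yaw vary.
- bowl_rim (a point): Centre of the bowl's mouth at rim height (110 mm above the bench). Inner diameter there 142 mm; the inner floor is 45 mm below.
- lid: Loose black plastic lid lying on the bowl, 0.25 kg, lifts straight off: plug disc (128 mm diameter, 6 mm thick, sits in the bowl's mouth), above it a flange (166 mm diameter, 8 mm), above it a round aluminium knob (30 mm diameter, 32 mm high). Origin: centre of the plug's underside; z up through the knob. On the mat it lies on its plug, origin 3 mm above the bench.
- lid_knob (a point): Point on the axis of the lid's knob to grip, 32 mm above the lid's origin and 14 mm below the knob's top. The flange's upper face is 18 mm below this point.
- mat: Square grey rubber mat fixed to the bench, 200 x 200 mm, 3 mm thick, empty at the start: the place for the lid. Origin: centre of its underside.
- scoop: Loose open aluminium scoop, 126 long, 72 wide, 93 mm high over its handle, 0.14 to 0.28 kg empty; six balls in it. Origin on its underside; z up, x towards the lip. Flat floor 3 mm thick from x = -62 to 22 mm, then a 22 degree ramp up to the lip; side walls 36 mm, back wall 40 mm high. Starts with its lip turned roughly to the robot, on one side of the tumbler, the mat on the other.
- scoop_grip (a point): Middle of the scoop's black handle bar, at x = 0, y = 0, z = 86 mm of the scoop, close above the centre of mass. The bar lies along the scoop's x (from -64 to 36 mm), 18 mm wide (y), 14 mm high; an upright strap holds it on the back wall, otherwise it is free all round, 76 mm above the scoop's floor.
- scoop_lip (a point): Middle of the upper edge of the scoop's lip, at x = 64 mm, y = 0, z = 20 mm of the scoop. Level, the scoop holds the balls; they begin to roll over the lip when that end is tipped down by more than about 22 degrees, and all run out at 40 to 45 degrees.
- scoop_in (a point): Point on the scoop's inner floor, at x = 0, y = 0, z = 3 mm of the scoop.
- ball0_center (a point): Centre of a loose polished steel ball, 18 mm diameter, 24 g, one of six in the scoop.
- ball1_center (a point): Centre of a loose polished steel ball, 18 mm diameter, 24 g, one of six in the scoop.
- ball2_center (a point): Centre of a loose polished steel ball, 18 mm diameter, 24 g, one of six in the scoop.
- ball3_center (a point): Centre of a loose polished steel ball, 18 mm diameter, 24 g, one of six in the scoop.
- ball4_center (a point): Centre of a loose polished steel ball, 18 mm diameter, 24 g, one of six in the scoop.
- ball5_center (a point): Centre of a loose polished steel ball, 18 mm diameter, 24 g, one of six in the scoop.
- cases: Stack of three clear plastic parts cases, 80 x 115 x 50 mm; origin centre of its underside. Bystander: leave it alone.
- oil: White bottle, 42 mm diameter, 105 mm high, origin centre of its underside. Bystander: leave it alone.
- loupe: Black eye loupe, 40 mm diameter, 38 mm high, origin centre of its underside. Bystander: leave it alone.
- driver: Screwdriver lying on the bench, 170 mm long. Bystander: leave it alone.
- watch: Wrist watch on a grey cushion, 75 x 58 x 54 mm, origin centre of its underside. Bystander: leave it alone.

How it is judged:
By the outcome, as a careful person would: the job done as asked, in the order asked, and still so for the second after the job is handed in, with the robot touching nothing.
It also fails if it takes over 72 s, if anything falls off the work surface, if the arm or the gripper's body presses on something with over 40 N, if the wrist force passes 120 N, or if a joint passes its speed limit or range.

### The arm

A 6-joint arm with a two-finger parallel gripper is mounted at the origin on the work surface. World frame = base frame: x ahead of the robot, y to its left, z up, the work surface at z = 0. Lengths are in mm, angles in degrees, forces in N, time in s.
With the tool pointing down it reaches from about 350 to 850 mm from the base axis. Payload 8.1 kg.
Tool frame: the origin (TCP) lies where the fingers leave the gripper's body, on its centre line; the fingertips stand 73 mm ahead of it and the grasp point (between the pads) lies 54 mm ahead of it; z points along the fingers, y is the line along which they close (so a half turn about z gives the same grasp; the last joint's range is limited). The gripper opens to 85 mm and grips with 20 to 120 N. Pads are 22 mm wide; open, the fingers measure 114 mm over their backs; the gripper's body (76 mm by 85 mm) begins 54 mm behind the grasp point. The pads swing forward as they close: fully open they stand 13 mm farther back than shut.
Start: joints at [64.148, 7.471, 85.268, -0, 87.261, -4.893], TCP at [214.597, 560.316, 303.892] pointing down, gripper open.
Joint ranges: [-169.43, 169.43], [-51.17, 129.36], [1.28, 143.12], [-76.62, 256.62], [0, 156.53], [-152.29, 152.29]. Speed limits (degrees/s): [136.94, 136.94, 159.86, 180, 180, 180].

### API

Orientations are given as [roll, pitch, yaw] about the fixed x, y, z axes, in that order (R = Rz(yaw) Ry(pitch) Rx(roll)).
In Python, from bench import sense, optics, r gives the robot as it stands.
- The arm moves only by the tool servo_tool, never from a script. Its argument "plan" is a list that holds one entry, the list of rows, each a list of 5 numbers: the shift along the world's x, y, z in m, then the turn about the world's z in degrees, then the finger opening in m, from 0 to 0.0854. A call has 1 to 10 rows; each row shifts and turns the commanded pose from where the row before left it; what a row does not reach is not made up. A row lasts 1/10 s, in which the tool goes at most 50 mm and 8.59 degrees, less where a joint would pass 70% of its speed; a pose out of reach is approached as far as the arm can. A call is refused whole if a number of a shift passes 0.05 or a number of a turn 8.59, either way. A call with a gripper value outside its range is refused whole. The fingers move at their own pace and stop on an object; "force" is the grip in N (left out, the last holds). Time passes only in rows, so rows that do not move let the fingers close. It gives the time, the measured TCP pose, the force, the opening and the grip force at its end, in the units of the state.
- sense(): the state, without advancing time (a new reading comes with each control period).
- optics.snapshot(name): name is "side" or "top"; returns a dict with "frame" (384x512x3 uint8, blue, green, red), "fx", "fy", "cx", "cy" (pixels), "cam_to_world" (4x4, takes a point from camera to world coordinates). Camera axes: x right, y down, z forward; pixel columns grow to the right and rows downward; lengths in mm; the calibration is good to about 2 mm. A picture is of the moment at which its call begins. There is no depth.
- r.hand_in(): hands the job in; it is judged then, once.
The state is a dict: "time": time; "joint_pos": joint angles; "qd": joint speeds; "joint_efforts": joint torques, N m; "tool_pos": TCP position; "tcp_rot": TCP orientation; "ft_force": force on the tool from outside, world axes, zero at the start; "wrist_torque": the same for the moment, N m; "finger_gap": finger opening in mm; "grip_force": force on a finger pad.
Only numpy, scipy, OpenCV 4.12 (cv2) and the standard library are available. Lean on these libraries where they do the work, as an engineer would, in place of code of your own. Each camera call takes 0.05 s, during which the arm holds its last target. There are 200 camera calls.

## Working session

There is one attempt and no reset: what is moved stays moved. The work goes in short steps, Python scripts to look and compute and a tool call to move; the robot and the scene stay as the last step left them, time stands still between calls to the robot, and variables do not carry over. Pictures are saved under pics/ and viewed, at most 10 in all, crops included, and the job is handed in when it is done.

Besides the shell and the picture viewer there is one more tool, called after ">>>" as name(argument=value, ...), one argument or row to a line, values as JSON. servo_tool: Moves the arm, as the interface text tells. Its arguments: {"type":"object","properties":{"plan":{"type":"array"},"force":{"type":"number"}},"required":["plan"]}

```bash
mkdir -p pics; cat > h.py <<'E'
import numpy as np, cv2
from bench import sense, optics, r
def snap(n):
    s=optics.snapshot(n); return s
def ray(s,u,v,z):
    T=np.array(s["cam_to_world"]); d=T[:3,:3]@np.array([(u-s["cx"])/s["fx"],(v-s["cy"])/s["fy"],1]); o=T[:3,3]
    return o+d*(z-o[2])/d[2]
def proj(s,p):
    T=np.linalg.inv(np.array(s["cam_to_world"])); q=T[:3,:3]@np.array(p)+T[:3,3]
    return s["fx"]*q[0]/q[2]+s["cx"],s["fy"]*q[1]/q[2]+s["cy"]
E
python3 - <<'E'
from h import *
for n in("top","side"):
    s=snap(n); cv2.imwrite(f"pics/{n}0.png",cv2.resize(s["frame"],(800,600))); cv2.imwrite(f"/tmp/{n}0.png",s["frame"]); print(n,s["fx"],s["cx"],s["cy"],np.round(s["cam_to_world"],3).tolist())
print(sense())
E
```

```text
top 438.6798925485358 253.73842852450176 192.155626281075 [[-0.026, -0.977, 0.212, 310.961], [-1.0, 0.025, -0.008, 6.361], [0.002, -0.212, -0.977, 1370.153], [0.0, 0.0, 0.0, 1.0]]
side 373.2699086866541 249.98639952777074 191.94602063079546 [[0.98, -0.134, 0.145, 420.413], [-0.196, -0.578, 0.792, -770.043], [-0.022, -0.805, -0.593, 677.113], [0.0, 0.0, 0.0, 1.0]]
{'time': 0.1, 'joint_pos': array([ 6.41502484e+01,  7.51138702e+00,  8.53246034e+01,  3.72877608e-04,
        8.72613815e+01, -4.89246169e+00]), 'qd': array([-0.00563895, -0.1312866 , -0.19913925,  0.03957758,  0.048824  ,
        0.01507747]), 'joint_efforts': array([ 2.75129183e-03, -5.70949709e+01, -5.01944768e+01, -4.86500448e-05,
        8.09695252e-03,  1.37332032e-05]), 'tool_pos': array([214.40744739, 559.9741529 , 302.92792143]), 'tcp_rot': array([-1.79903015e+02, -8.67550159e-03,  1.59042685e+02]), 'ft_force': array([ 0.49389484,  0.20797004, -0.38343027]), 'wrist_torque': array([0.0199601 , 0.02971284, 0.00180058]), 'grip_force': 0.0, 'finger_gap': 85.65406452931445}
```

View pics/top0.png

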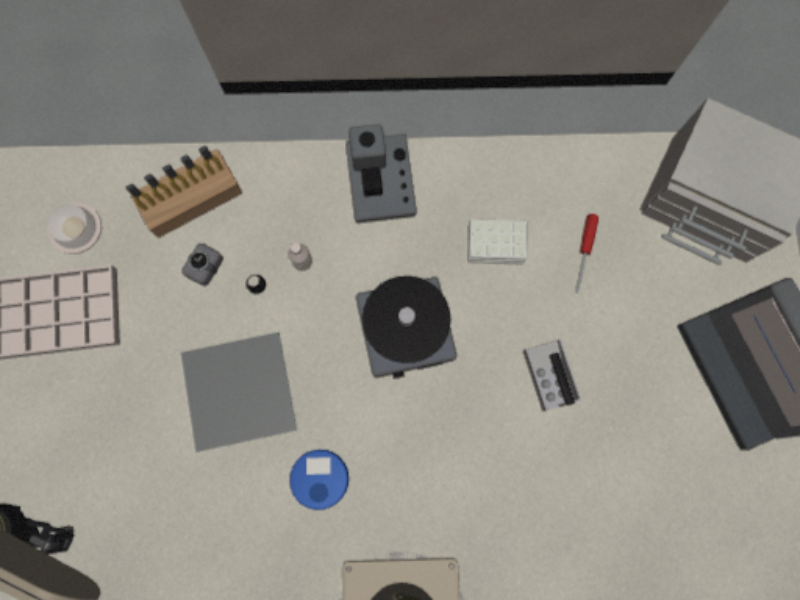

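View pics/side0.png

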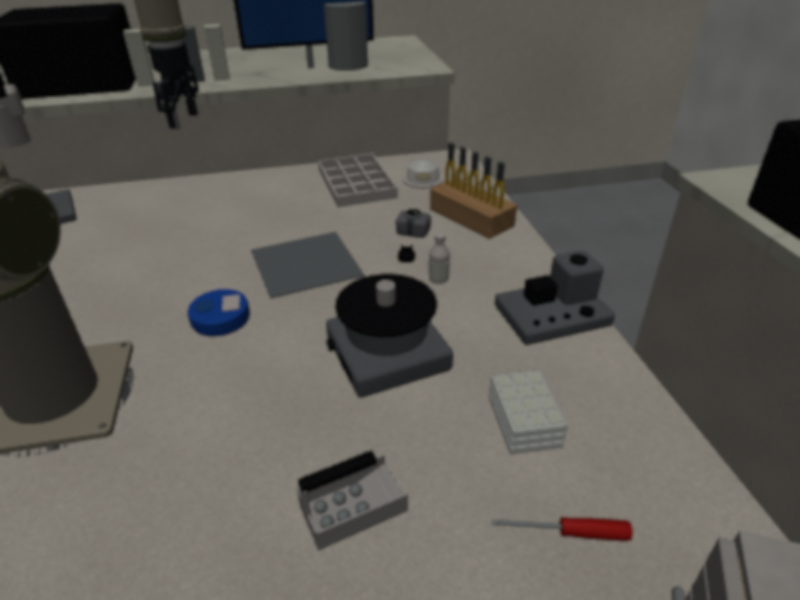

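```bash
python3 - <<'E'
from h import *
S={n:snap(n) for n in("top","side")}
def comp(n,box,f,pick=True):
    x0,y0,x1,y1=[int(a*.64) for a in box]
    im=S[n]["frame"].astype(int); m=np.zeros(im.shape[:2],np.uint8); m[y0:y1,x0:x1]=f(im)[y0:y1,x0:x1]
    k,l,st,c=cv2.connectedComponentsWithStats(m); i=1+np.argmax(st[1:,4]); M=(l==i).astype(np.uint8)
    cn=max(cv2.findContours(M,0,2)[0],key=cv2.contourArea); return M,cn,c[i],st[i]
dark=lambda t:lambda im:(im.max(2)<t)
bright=lambda t:lambda im:(im.min(2)>t)
pr=lambda a:np.round(a,1).tolist()
t,s=S["top"],S["side"]
# mat
im=t["frame"].astype(int)
M,cn,c,st=comp("top",(170,325,305,460),lambda im:(im.max(2)<110))
R=cv2.minAreaRect(cn); B=np.array([ray(t,*p,3)[:2] for p in cv2.boxPoints(R)]); print("mat",pr(B),pr(B.mean(0)),pr(np.linalg.norm(np.diff(B,axis=0),axis=1)))
# flange/lid
M,cn,c,st=comp("top",(350,265,465,370),dark(50)); (e,ax,a)=cv2.fitEllipse(cn); 
print("lid ellipse",e,ax, "z124:",pr(ray(t,*e,124)))
M,cn,c,st=comp("top",(390,295,425,335),bright(110)); print("knob",c,st,"z155",pr(ray(t,*c,155)))
M2,cn2,c2,st2=comp("side",(365,275,405,308),bright(110)); print("knob side",c2,st2,"z 140",pr(ray(s,*c2,140)))
def bar(n,box,th):
    M,cn,c,st=comp(n,box,dark(th)); (cc,wh,ang)=cv2.minAreaRect(cn); b=cv2.boxPoints((cc,wh,ang))
    e=sorted([(np.linalg.norm(b[i]-b[(i+1)%4]),i) for i in range(4)]); i=e[0][1]
    return (b[i]+b[(i+1)%4])/2,(b[(i+2)%4]+b[(i+3)%4])/2,cc,wh
for n,box in(("top",(520,335,590,415)),("side",(290,445,385,495))):
  for th in(45,60):
    p,q,cc,wh=bar(n,box,th); P,Q,C=[ray(S[n],*v,90 if n=="top" else 86) for v in(p,q,cc)]; print("bar",n,th,pr(P),pr(Q),pr(C),wh,np.linalg.norm(P-Q),np.degrees(np.arctan2(*(P-Q)[1::-1])))
# tumbler base and scoop bright outlines
for n in S: print(n,[pr(ray(S[n],u*.64,v*.64,0)) for u,v in ([(358,295),(455,357)] if n=="top" else [])])
cv2.imwrite("pics/c1.png",cv2.hconcat([cv2.resize(t["frame"][205:275,325:385],(360,420)),cv2.resize(s["frame"][280:355,185:265],(400,420))[:420]]))
E
```

```text
mat [[511.0, 431.6], [530.1, 324.3], [447.5, 306.1], [429.0, 412.1]] [479.4, 368.5] [109.0, 84.5, 107.6]
lid ellipse (259.7539978027344, 203.99423217773438) (53.757240295410156, 54.972171783447266) z124: [545.7, -19.9, 124.0]
knob [259.875 201.5  ] [255 197  10  10  80] z155 [547.0, -19.8, 155.0]
knob side [245.42857143 182.28571429] [244 181   4   3   7] z 140 [549.1, -9.2, 140.0]
bar top 45 [477.3, -295.5, 90.0] [386.7, -318.6, 90.0] [431.7, -307.1, 90.0] (32.57145690917969, 5.375871658325195) 93.49844423147447 14.295435871213769
bar top 60 [478.5, -296.2, 90.0] [387.0, -319.5, 90.0] [432.4, -307.9, 90.0] (32.88768768310547, 6.008327960968018) 94.42524425566641 14.28698571751765
bar side 45 [480.0, -300.6, 86.0] [385.3, -324.9, 86.0] [431.5, -313.1, 86.0] (9.656157493591309, 51.25191116333008) 97.72771448356241 14.380014890671891
bar side 60 [483.0, -301.2, 86.0] [384.9, -326.3, 86.0] [432.8, -314.1, 86.0] (11.513111114501953, 53.10886764526367) 101.23214333693747 14.345054193039456
top [[621.1, 74.1, 0.0], [488.3, -118.9, 0.0]]
side []
```

View pics/c1.png

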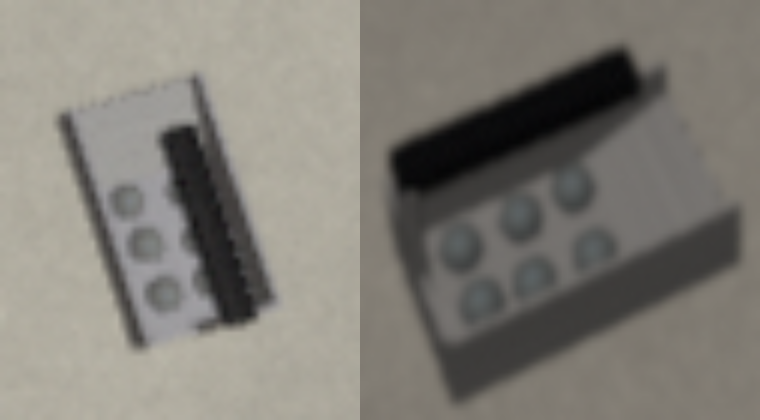

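```bash
python3 - <<'E'
from h import *
t=snap("top"); s=snap("side"); pr=lambda a:np.round(a,1).tolist()
im=t["frame"].astype(int); print("mat bgr",im[250,153],"bench",im[300,100])
m=np.zeros(im.shape[:2],np.uint8); m[205:300,105:200]=(im.max(2)<125)[205:300,105:200]
m=cv2.morphologyEx(m,2,np.ones((3,3))); m=cv2.morphologyEx(m,3,np.ones((5,5)))
cn=max(cv2.findContours(m,0,1)[0],key=cv2.contourArea); W=np.array([ray(t,*p,3)[:2] for p in cn[:,0]],np.float32)
R=cv2.minAreaRect(W); print("mat world rect",R, "centroid",W.mean(0))
a=np.radians(14.3); c,sn=np.cos(a),np.sin(a)
for nm,o,f in(("A",(449,-303),1),("B",(416,-312),-1)):
    pts=[(64,36,20),(64,-36,20),(-62,36,40),(-62,-36,40)]
    for cam,sx,x0,y0 in((t,6,325,205),(s,5,185,280)):
        out=[]
        for x,y,z in pts:
            x,y=f*x,f*y; u,v=proj(cam,(o[0]+c*x-sn*y,o[1]+sn*x+c*y,z)); out.append(((u-x0)*sx,(v-y0)*(6 if sx==6 else 5.6)))
        print(nm,pr(out))
# knob side via canny-free: bright vs black profile
k=s["frame"][170:205,215:275].astype(int).min(2); print(k[4:28,25:42])
for z in(118,150): print(proj(s,(547,-20,z)))
E
```

```text
mat bgr [111 113 111] bench [154 166 169]
mat world rect ((432.98944091796875, 315.49627685546875), (197.5395965576172, 197.62596130371094), 10.686429023742676) centroid [432.6221 315.0658]
A [[56.9, 102.7], [188.8, 65.2], [142.2, 337.2], [278.4, 297.7]]
A [[308.7, 71.1], [384.1, 214.8], [26.5, 161.9], [86.7, 323.4]]
B [[292.4, 369.6], [157.5, 408.9], [221.7, 126.4], [87.2, 164.7]]
B [[1.7, 402.3], [-52.6, 235.1], [302.7, 221.4], [230.3, 72.9]]
[[110 109 105 100  95  92  92  91  92  91  92  95  99 100 104 109 110]
 [ 84  82  77  69  61  56  55  56  55  55  57  61  65  68  74  81  84]
 [ 44  40  36  31  27  24  22  22  22  22  23  28  28  31  36  40  42]
 [ 15  12  12  10  12  12  13  12  12  13  10  11  11  12  11  14  16]
 [  9  11  14  24  35  41  41  40  37  31  23  14   7   8   9  11   9]
 [ 13  24  37  54  72  83  83  81  76  67  56  38  21  12   7  10  10]
 [ 22  46  70  87  99 106 106 104 101  96  87  70  43  19  11   8   9]
 [ 37  70  94 104 109 111 110 108 108 107 104  93  66  32  11   8   9]
 [ 48  83 103 109 110 111 112 110 110 110 109 101  75  37  11   9   8]
 [ 48  83 10
[... 480 characters left out ...]
 10]
 [ 26  47  59  63  64  64  65  64  61  59  56  51  41  23  11  10   8]
 [ 25  45  58  63  64  63  64  63  62  58  56  50  40  24  13  10  10]
 [ 21  43  57  63  64  64  63  62  61  58  55  50  38  23  12   9   7]
 [ 20  36  52  60  63  63  64  62  60  58  54  46  33  18   9   8   8]
 [ 13  26  42  54  60  60  61  59  58  54  47  38  24  14   8  10   9]
 [ 10  16  28  39  45  49  50  48  46  42  33  25  14  10   9  10   8]
 [  9   8  15  21  25  29  32  30  27  25  16  12   7  10  10   9  10]
 [ 10  10  10  11  12  14  15  14  14  10  10   8   8   9  10  10   9]]
(np.float64(245.6800497549065), np.float64(191.9082631658561))
(np.float64(245.30596866254982), np.float64(181.5103344491731))
```

>>> servo_tool(
  plan=[
    [[0.0166,-0.029,0,-3.5,0.085],[0.0166,-0.029,0,-3.5,0.085],[0.0166,-0.029,0,-3.5,0.085],[0.0166,-0.029,0,-3.5,0.085],[0.0166,-0.029,0,-3.5,0.085],[0.0166,-0.029,0,-3.5,0.085],[0.0166,-0.029,0,-3.5,0.085],[0.0166,-0.029,0,-3.5,0.085],[0.0166,-0.029,0,-3.5,0.085],[0.0166,-0.029,0,-3.5,0.085]],
  ],
  force=50,
)

```text
time: 1.3
tool_pos: [381.0, 269.1, 304.0]
tcp_rot: [180.0, 0.0, 123.9]
ft_force: [0.4, 0.3, -0.2]
finger_gap: 85.1
grip_force: 0.0
```

>>> servo_tool(
  plan=[
    [[0.0166,-0.029,-0.005,-3.5,0.085],[0.0166,-0.029,-0.005,-3.5,0.085],[0.0166,-0.029,-0.005,-3.5,0.085],[0.0166,-0.029,-0.005,-3.5,0.085],[0.0166,-0.029,-0.005,-3.5,0.085],[0.0166,-0.029,-0.005,-3.5,0.085],[0.0166,-0.029,-0.005,-3.5,0.085],[0.0166,-0.029,-0.005,-3.5,0.085],[0.0166,-0.029,-0.005,-3.5,0.085],[0.0166,-0.029,-0.005,-3.5,0.085]],
  ],
)

```text
time: 2.3
tool_pos: [547.1, -21.0, 253.7]
tcp_rot: [180.0, -0.0, 88.9]
ft_force: [0.7, 0.1, -0.6]
finger_gap: 85.3
grip_force: 0.0
```

>>> servo_tool(
  plan=[
    [[0,0,0,0,0.085],[0,0,0,0,0.085],[0,0,0,0,0.085]],
  ],
)

```text
time: 2.6
tool_pos: [546.3, -19.1, 253.9]
tcp_rot: [-180.0, -0.0, 89.1]
ft_force: [-0.2, -0.1, -0.9]
finger_gap: 84.8
grip_force: 0.0
```

>>> servo_tool(
  plan=[
    [[0,0,-0.012,0,0.085],[0,0,-0.012,0,0.085],[0,0,-0.012,0,0.085],[0,0,-0.008,0,0.085],[0,0,-0.008,0,0.085],[0,0,-0.007,0,0.085],[0,0,0,0,0.085],[0,0,0,0,0.02],[0,0,0,0,0.02],[0,0,0,0,0.02]],
  ],
)

```text
time: 3.6
tool_pos: [547.0, -19.8, 195.5]
tcp_rot: [179.9, 0.0, 89.0]
ft_force: [0.3, 0.7, -0.2]
finger_gap: 43.5
grip_force: 0.0
```

>>> servo_tool(
  plan=[
    [[0,0,0,0,0.02],[0,0,0,0,0.02],[0,0,0,0,0.02],[0,0,0,0,0.02],[0,0,0,0,0.02],[0,0,0,0,0.02]],
  ],
)

```text
time: 4.2
tool_pos: [547.2, -19.7, 195.8]
tcp_rot: [179.9, 0.0, 89.0]
ft_force: [0.0, -0.8, 5.2]
finger_gap: 28.7
grip_force: 49.3
```

>>> servo_tool(
  plan=[
    [[0,0,0.004,0,0.02],[0,0,0.008,0,0.02],[0,0,0.012,0,0.02],[0,0,0.014,0,0.02],[0,0,0.014,0,0.02],[0,0,0.008,0,0.02],[0,0,0,0,0.02],[0,0,0,0,0.02]],
  ],
)

```text
time: 5.0
tool_pos: [546.6, -19.7, 255.0]
tcp_rot: [180.0, 0.0, 89.0]
ft_force: [0.0, -0.3, -3.1]
finger_gap: 28.6
grip_force: 49.5
```

>>> servo_tool(
  plan=[
    [[-0.003,0.008,0,0,0.02],[-0.0057,0.0168,0,0,0.02],[-0.0057,0.0168,0,0,0.02],[-0.0057,0.0168,0,0,0.02],[-0.0057,0.0168,0,0,0.02],[-0.0057,0.0168,0,0,0.02],[-0.0057,0.0168,0,0,0.02],[-0.0057,0.0168,0,0,0.02],[-0.0057,0.0168,0,0,0.02],[-0.0057,0.0168,0,0,0.02]],
  ],
)

```text
time: 6.0
tool_pos: [490.9, 141.4, 254.3]
tcp_rot: [-179.9, -0.0, 89.1]
ft_force: [-0.4, 0.4, -3.2]
finger_gap: 28.8
grip_force: 49.5
```

>>> servo_tool(
  plan=[
    [[-0.0057,0.0168,0,0,0.02],[-0.0057,0.0168,0,0,0.02],[-0.0057,0.0168,0,0,0.02],[-0.0057,0.0168,0,0,0.02],[-0.0057,0.0168,0,0,0.02],[-0.0057,0.0168,0,0,0.02],[-0.0057,0.0168,0,0,0.02],[-0.0057,0.0168,0,0,0.02],[-0.0057,0.0168,0,0,0.02],[-0.0057,0.0168,0,0,0.02]],
  ],
)

```text
time: 7.0
tool_pos: [433.5, 309.0, 254.2]
tcp_rot: [-179.9, 0.0, 89.1]
ft_force: [-0.2, -1.4, -2.0]
finger_gap: 28.4
grip_force: 49.5
```

>>> servo_tool(
  plan=[
    [[-0.0027,0.0088,0,0,0.02],[0,0,-0.01,0,0.02],[0,0,-0.02,0,0.02],[0,0,-0.025,0,0.02],[0,0,-0.025,0,0.02],[0,0,-0.025,0,0.02],[0,0,-0.025,0,0.02],[0,0,-0.015,0,0.02],[0,0,-0.005,0,0.02],[0,0,0,0,0.02]],
  ],
)

```text
time: 8.0
tool_pos: [432.3, 315.9, 104.2]
tcp_rot: [-179.9, 0.0, 89.0]
ft_force: [-0.1, 0.9, -2.0]
finger_gap: 28.5
grip_force: 49.6
```

Ten mm above the mat; lower gently to contact.

>>> servo_tool(
  plan=[
    [[0,0,-0.003,0,0.02],[0,0,-0.003,0,0.02],[0,0,-0.002,0,0.02],[0,0,-0.001,0,0.02],[0,0,-0.001,0,0.02],[0,0,0,0,0.02]],
  ],
)

```text
time: 8.6
tool_pos: [432.6, 316.3, 94.8]
tcp_rot: [-180.0, 0.0, 89.0]
ft_force: [-0.3, -1.0, -2.8]
finger_gap: 28.9
grip_force: 49.6
```

>>> servo_tool(
  plan=[
    [[0,0,-0.001,0,0.02],[0,0,-0.0005,0,0.02],[0,0,0,0,0.02]],
  ],
)

```text
time: 8.9
tool_pos: [432.7, 316.4, 94.3]
tcp_rot: [180.0, 0.0, 89.0]
ft_force: [-4.4, -2.9, 6.3]
finger_gap: 28.5
grip_force: 50.6
```

>>> servo_tool(
  plan=[
    [[0,0,0,0,0.085],[0,0,0,0,0.085],[0,0,0,0,0.085],[0,0,0,0,0.085],[0,0,0.01,0,0.085],[0,0,0.02,0,0.085],[0,0,0.03,0,0.085],[0,0,0.03,0,0.085],[0,0,0.04,0,0.085],[0,0,0.03,0,0.085]],
  ],
)

```text
time: 9.9
tool_pos: [432.9, 316.5, 256.8]
tcp_rot: [179.9, -0.1, 89.0]
ft_force: [0.3, 0.9, 0.8]
finger_gap: 85.0
grip_force: 0.0
```

>>> servo_tool(
  plan=[
    [[0,-0.015,0,-3.7,0.085],[0.0006,-0.03,0,-3.7,0.085],[0.0006,-0.03,0,-3.7,0.085],[0.0006,-0.03,0,-3.7,0.085],[0.0006,-0.03,0,-3.7,0.085],[0.0006,-0.03,0,-3.7,0.085],[0.0006,-0.03,0,-3.7,0.085],[0.0006,-0.03,0,-3.7,0.085],[0.0006,-0.03,0,-3.7,0.085],[0.0006,-0.03,0,-3.7,0.085]],
  ],
)

```text
time: 10.9
tool_pos: [437.9, 30.1, 254.3]
tcp_rot: [179.9, -0.0, 51.9]
ft_force: [0.8, 0.4, 0.3]
finger_gap: 85.0
grip_force: 0.0
```

>>> servo_tool(
  plan=[
    [[0.0006,-0.033,0,-3.7,0.085],[0.0006,-0.033,0,-3.7,0.085],[0.0006,-0.033,0,-3.7,0.085],[0.0006,-0.033,0,-3.7,0.085],[0.0006,-0.033,0,-3.7,0.085],[0.0006,-0.033,0,-3.7,0.085],[0.0006,-0.033,0,-3.7,0.085],[0.0006,-0.033,0,-3.7,0.085],[0.0006,-0.033,0,-3.7,0.085],[0.0006,-0.033,0,-3.7,0.085]],
  ],
)

```text
time: 11.9
tool_pos: [443.9, -300.1, 254.3]
tcp_rot: [180.0, -0.0, 14.9]
ft_force: [0.5, -0.3, 0.9]
finger_gap: 85.2
grip_force: 0.0
```

>>> servo_tool(
  plan=[
    [[0,0,0,-0.7,0.085],[0,0,0,0,0.085],[0,0,0,0,0.085]],
  ],
)

```text
time: 12.2
tool_pos: [444.0, -297.9, 253.6]
tcp_rot: [-180.0, -0.0, 14.4]
ft_force: [1.3, -0.5, 0.6]
finger_gap: 85.1
grip_force: 0.0
```

```bash
python3 - <<'E'
from h import *
s=snap("top"); im=s["frame"]; cv2.imwrite("pics/t2.png",cv2.resize(im,(800,600))); print(sense()["tool_pos"],sense()["tcp_rot"],sense()["joint_pos"])
E
```

```text
[ 444.09236889 -297.73128656  253.61157428] [-1.79989170e+02 -9.56078482e-03  1.44382534e+01] [-3.93418564e+01 -9.88887309e-01  9.93412161e+01  1.42636147e-02
  8.16507592e+01  3.62178178e+01]
```

View pics/t2.png

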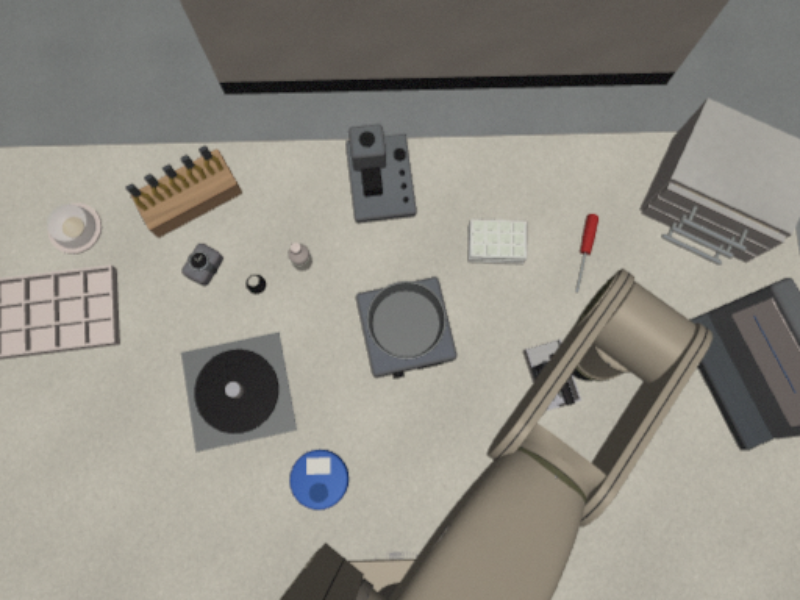

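>>> servo_tool(
  plan=[
    [[0.001,-0.008,-0.005,0,0.085],[0,0,-0.02,0,0.085],[0,0,-0.025,0,0.085],[0,0,-0.025,0,0.085],[0,0,-0.02,0,0.085],[0,0,-0.01,0,0.085],[0,0,-0.006,0,0.085],[0,0,-0.0035,0,0.085],[0,0,0,0,0.085],[0,0,0,0,0.085]],
  ],
  force=30,
)

```text
time: 13.25
tool_pos: [445.5, -307.1, 139.9]
tcp_rot: [179.9, -0.1, 14.3]
ft_force: [1.4, -0.6, 0.3]
finger_gap: 84.8
grip_force: 0.0
```

```bash
python3 - <<'E'
from h import *
t=snap("top"); s=snap("side"); cv2.imwrite("pics/s3.png",cv2.resize(s["frame"][230:360,150:320],(680,520))); print(sense()["tool_pos"],sense()["ft_force"])
# bowl rim: inner ellipse
im=t["frame"][170:245,220:300].astype(int).max(2).astype(np.uint8)
c=cv2.HoughCircles(cv2.resize(im,None,fx=4,fy=4,interpolation=2),cv2.HOUGH_GRADIENT,1,400,param1=80,param2=20,minRadius=80,maxRadius=120); print(c)
for u,v,rad in c[0]: print(ray(t,220+u/4,170+v/4,110), rad/4*(1260/438))
E
```

```text
[ 445.45053438 -307.09503988  139.86110652] [ 0.74427709 -1.17057266 -0.77261008]
[[[161.5 139.5  94.7]]]
[545.69957707 -21.88945763 110.        ] 68.10616
```

View pics/s3.png

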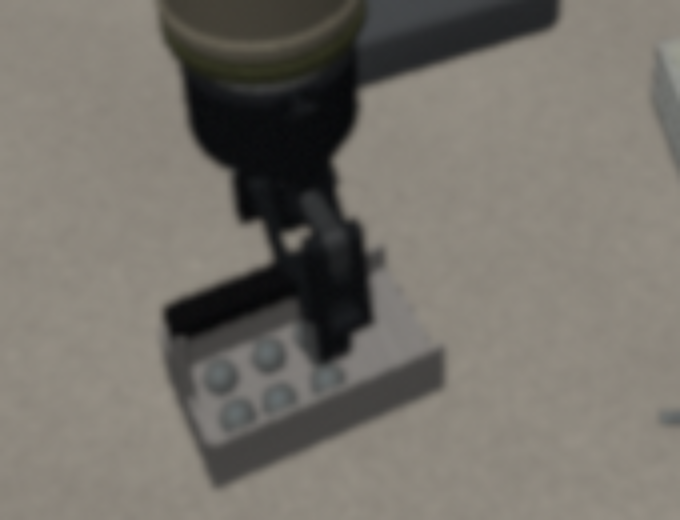

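>>> servo_tool(
  plan=[
    [[0,0,0,0,0.05],[0,0,0,0,0.03],[0,0,0,0,0.025],[0,0,0,0,0.02],[0,0,0,0,0.015],[0,0,0,0,0.01],[0,0,0,0,0.01],[0,0,0,0,0.01],[0,0,0,0,0.01],[0,0,0,0,0.01]],
  ],
)

```text
time: 14.35
tool_pos: [445.1, -306.8, 138.9]
tcp_rot: [180.0, -0.0, 14.3]
ft_force: [2.0, -1.1, 0.0]
finger_gap: 17.7
grip_force: 32.0
```

>>> servo_tool(
  plan=[
    [[0,0,0.002,0,0.01],[0,0,0.004,0,0.01],[0,0,0.006,0,0.01],[0,0,0.006,0,0.01],[0,0,0.004,0,0.01],[0,0,0.002,0,0.01],[0,0,0,0,0.01],[0,0,0,0,0.01]],
  ],
)

```text
time: 15.15
tool_pos: [444.9, -306.6, 162.8]
tcp_rot: [-180.0, 0.0, 14.3]
ft_force: [0.3, 0.4, -5.4]
finger_gap: 17.8
grip_force: 31.6
```

```bash
python3 - <<'E'
from h import *
s=snap("side"); cv2.imwrite("pics/s4.png",cv2.resize(s["frame"][230:360,150:320],(680,520))); print(sense()["wrist_torque"])
E
```

```text
[ 0.02754691 -0.04563176 -0.01186322]
```

View pics/s4.png

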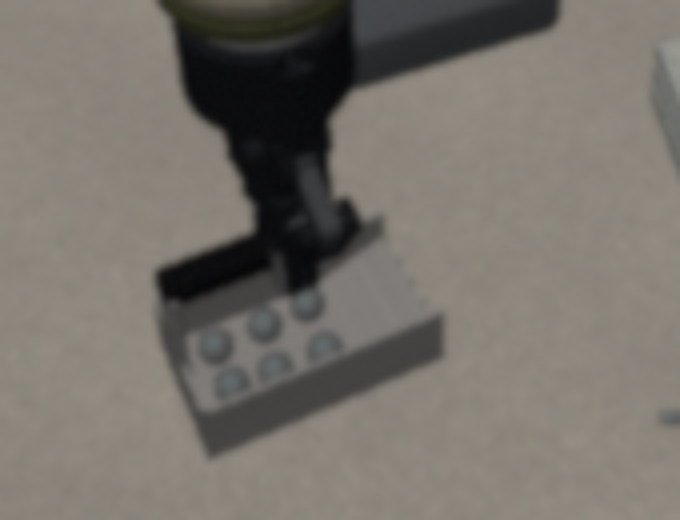

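>>> servo_tool(
  plan=[
    [[0,0,0.004,0,0.01],[0,0,0.008,0,0.01],[0,0,0.012,0,0.01],[0,0,0.016,0,0.01],[0,0,0.018,0,0.01],[0,0,0.018,0,0.01],[0,0,0.016,0,0.01],[0,0,0.012,0,0.01],[0,0,0.008,0,0.01],[0,0,0.004,0,0.01]],
  ],
)

```text
time: 16.2
tool_pos: [445.2, -306.8, 279.9]
tcp_rot: [180.0, -0.0, 14.3]
ft_force: [-0.8, 0.1, -4.4]
finger_gap: 17.3
grip_force: 31.6
```

>>> servo_tool(
  plan=[
    [[0.0005,0.002,0,0,0.01],[0.001,0.005,0,-0.5,0.01],[0.002,0.009,0,-0.7,0.01],[0.003,0.013,0,-0.7,0.01],[0.003,0.015,0,-0.7,0.01],[0.003,0.015,0,-0.7,0.01],[0.003,0.015,0,-0.7,0.01],[0.003,0.015,0,-0.7,0.01],[0.003,0.015,0,-0.7,0.01],[0.003,0.015,0,-0.7,0.01]],
  ],
)

```text
time: 17.2
tool_pos: [469.4, -186.2, 278.2]
tcp_rot: [-180.0, 0.0, 8.2]
ft_force: [-0.6, -0.2, -3.9]
finger_gap: 17.6
grip_force: 31.6
```

>>> servo_tool(
  plan=[
    [[0.003,0.015,0,-0.7,0.01],[0.003,0.015,0,-0.7,0.01],[0.003,0.015,0,-0.7,0.01],[0.003,0.015,0,-0.7,0.01],[0.003,0.015,0,-0.7,0.01],[0.003,0.015,0,-0.7,0.01],[0.003,0.015,0,-0.7,0.01],[0.003,0.015,0,-0.7,0.01],[0.003,0.015,0,-0.7,0.01],[0.003,0.013,0,-0.7,0.01]],
  ],
)

```text
time: 18.2
tool_pos: [499.1, -38.1, 278.2]
tcp_rot: [-180.0, 0.1, 1.2]
ft_force: [-0.4, -0.8, -4.5]
finger_gap: 17.3
grip_force: 31.6
```

>>> servo_tool(
  plan=[
    [[0.002,0.009,0,-0.7,0.01],[0.001,0.006,0,-0.5,0.01],[0,0.003,0,0,0.01],[0,0.001,0,0,0.01],[0,0,0,0,0.01],[0,0,0,0,0.01],[0,0,0,0,0.01]],
  ],
)

```text
time: 18.9
tool_pos: [502.5, -21.0, 278.9]
tcp_rot: [180.0, -0.0, 0.0]
ft_force: [-0.3, 0.1, -3.8]
finger_gap: 17.5
grip_force: 31.6
```

>>> servo_tool(
  plan=[
    [[0.001,0,-0.003,0,0.01],[0.001,0,-0.006,0,0.01],[0.001,0,-0.008,0,0.01],[0.001,0,-0.006,0,0.01],[0,0,-0.003,0,0.01],[0,0,-0.001,0,0.01],[0,0,0,0,0.01],[0,0,0,0,0.01]],
  ],
)

```text
time: 19.7
tool_pos: [506.6, -20.7, 252.2]
tcp_rot: [180.0, -0.0, 0.0]
ft_force: [0.1, -0.4, -3.9]
finger_gap: 17.8
grip_force: 31.6
```

```bash
python3 - <<'E'
from h import *
s=snap("side"); cv2.imwrite("pics/s5.png",cv2.resize(s["frame"][130:260,180:320],(700,600),interpolation=2)); print(sense()["tool_pos"])
E
```

```text
[506.68379175 -20.68466599 252.2954501 ]
```

View pics/s5.png

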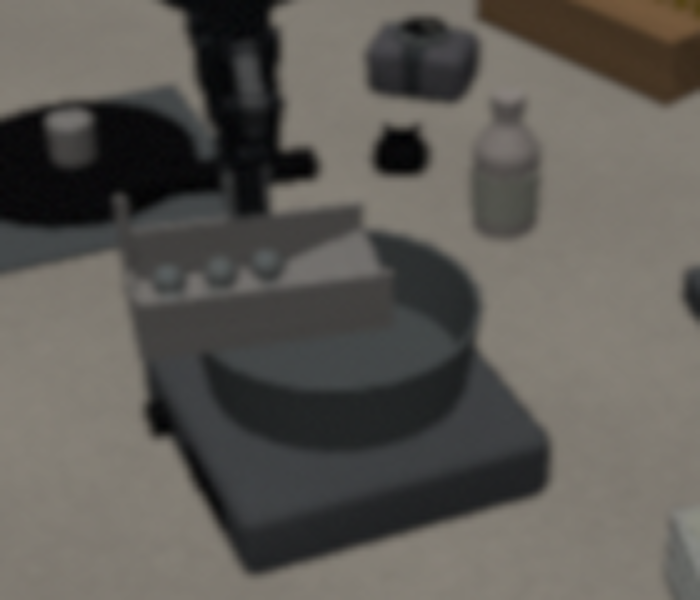

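>>> servo_tool(
  plan=[
    [[0,0,-0.0015,0,0.01],[0,0,-0.0018,0,0.01],[0.003,0,-0.001,0,0.01],[0.003,0,-0.001,0,0.01],[0.003,0,-0.001,0,0.01],[0.003,0,-0.001,0,0.01],[0.0028,0,-0.0011,0,0.01],[0,0,0,0,0.01]],
  ],
)

```text
time: 20.55
tool_pos: [521.9, -20.9, 243.7]
tcp_rot: [180.0, -0.1, 0.0]
ft_force: [-0.4, -3.9, 3.5]
finger_gap: 17.6
grip_force: 33.2
```

```bash
python3 - <<'E'
from h import *
s=snap("side"); cv2.imwrite("pics/s6.png",cv2.resize(s["frame"][130:260,180:320],(700,600),interpolation=2)); z=sense(); print(z["tool_pos"],z["ft_force"],z["wrist_torque"])
E
```

```text
[521.80361776 -20.89669026 243.75540087] [-0.54911738 -3.88734852  4.37692653] [-0.74673667  0.26019066  0.17066332]
```

View pics/s6.png

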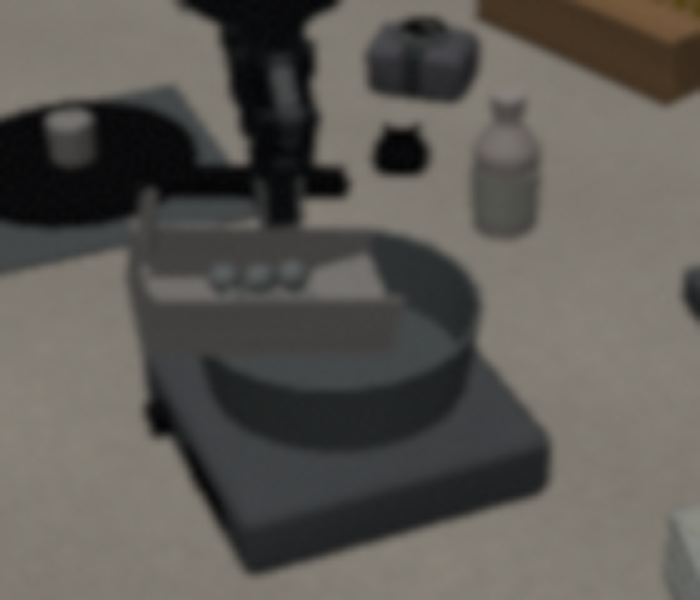

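>>> servo_tool(
  plan=[
    [[0.0037,0,-0.0023,0,0.01],[0.0037,0,-0.0023,0,0.01],[0.0037,0,-0.0023,0,0.01],[0.0026,0,-0.002,0,0.01],[0.0027,0,-0.0021,0,0.01],[0.0013,0,-0.0011,0,0.01],[0.0013,0,-0.0011,0,0.01],[0.0013,0,-0.0011,0,0.01],[0.0013,0,-0.0011,0,0.01],[0,0,0,0,0.01]],
  ],
)

```text
time: 21.6
tool_pos: [543.9, -20.9, 229.0]
tcp_rot: [180.0, -0.2, 0.0]
ft_force: [1.7, -4.2, 6.0]
finger_gap: 17.4
grip_force: 35.8
```

>>> servo_tool(
  plan=[
    [[0,0,0,0,0.01],[0,0,0,0,0.01],[0,0,0,0,0.01],[0,0,0,0,0.01],[0,0,0,0,0.01]],
  ],
)

```text
time: 22.1
tool_pos: [543.8, -20.9, 229.1]
tcp_rot: [180.0, -0.2, 0.0]
ft_force: [1.1, -4.2, 5.7]
finger_gap: 17.4
grip_force: 35.8
```

```bash
python3 - <<'E'
from h import *
s=snap("side"); cv2.imwrite("pics/s7.png",cv2.resize(s["frame"][130:260,180:320],(700,600),interpolation=2)); z=sense(); print(z["tool_pos"],z["ft_force"],z["wrist_torque"])
E
```

```text
[543.84005919 -20.88013045 229.09556439] [ 1.51237126 -3.57614185  6.11972945] [-0.61307253  0.13089577  0.1254586 ]
```

View pics/s7.png

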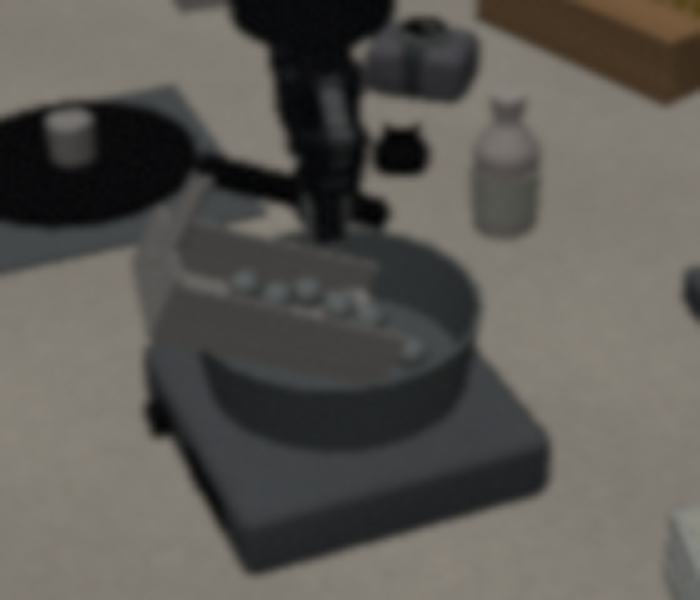

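>>> servo_tool(
  plan=[
    [[0.0015,0,-0.0017,0,0.01],[0.0015,0,-0.0017,0,0.01],[0.0015,0,-0.0017,0,0.01],[0.0015,0,-0.0017,0,0.01],[0.0015,0,-0.0017,0,0.01],[0.0015,0,-0.0018,0,0.01],[0.0014,0,-0.0018,0,0.01],[0.0011,0,-0.0016,0,0.01],[0.001,0,-0.0014,0,0.01],[0,0,0,0,0.01]],
  ],
)

```text
time: 23.15
tool_pos: [559.0, -20.8, 219.8]
tcp_rot: [180.0, -0.6, 0.0]
ft_force: [-5.9, -2.0, 33.2]
finger_gap: 17.2
grip_force: 42.8
```

>>> servo_tool(
  plan=[
    [[0,0,0,0,0.01],[0,0,0,0,0.01],[0,0,0,0,0.01],[0,0,0,0,0.01],[0,0,0,0,0.01],[0,0,0,0,0.01],[0,0,0,0,0.01],[0,0,0,0,0.01],[0,0,0,0,0.01],[0,0,0,0,0.01]],
  ],
)

```text
time: 24.15
tool_pos: [559.0, -20.8, 219.8]
tcp_rot: [180.0, -0.6, 0.0]
ft_force: [-4.2, -1.1, 34.3]
finger_gap: 17.6
grip_force: 42.8
```

```bash
python3 - <<'E'
from h import *
s=snap("side"); cv2.imwrite("/tmp/s8.png",s["frame"]); z=sense(); print(z["tool_pos"],z["ft_force"],z["wrist_torque"])
# bar angle in side view (dark blob, rear part) -> world on the plane y=-21
T=np.array(s["cam_to_world"]);o=T[:3,3]
def onY(u,v,y=-21):
    d=T[:3,:3]@np.array([(u-s["cx"])/s["fx"],(v-s["cy"])/s["fy"],1]); return o+d*(y-o[1])/d[1]
for p in((484.8,-21,110),(556,-21,160),(556-45,-21,160+45)): print(proj(s,p))
t=np.radians(44);G=np.array([556.,-21,160])
for x,y,z in((-62,-36,40),(-62,-36,0),(64,-36,20),(64,-36,36)):
    z-=86; print(np.round(proj(s,G+[x*np.cos(t)+z*np.sin(t),y,-x*np.sin(t)+z*np.cos(t)]),1))
E
```

```text
[558.95468512 -20.74934833 219.76482373] [-5.60552921 -1.33232443 33.67073943] [-0.2055878   1.09581742  0.11566094]
(np.float64(221.5642972728046), np.float64(198.0114015835159))
(np.float64(248.84940195247663), np.float64(177.9258275645451))
(np.float64(229.81120734224942), np.float64(164.68107229778101))
[219.7 187. ]
[208.9 198.4]
[252.5 215.7]
[256.8 211.6]
```

```bash
python3 - <<'E'
from h import *
a=cv2.imread("/tmp/s8.png")[130:240,180:320]
cv2.imwrite("pics/s8.png",cv2.convertScaleAbs(cv2.resize(a,(760,597),interpolation=2),alpha=1.6))
E
```

```text
(no output)
```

View pics/s8.png

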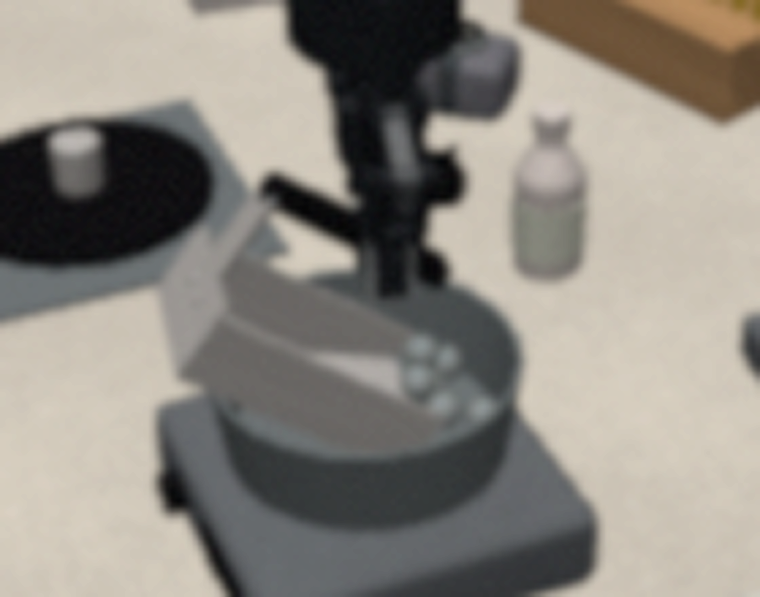

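>>> servo_tool(
  plan=[
    [[0,0,0.003,0,0.01],[0,0,0.003,0,0.01],[0,0,0.003,0,0.01],[0,0,0.003,0,0.01],[0,0,0.003,0,0.01],[0,0,0.002,0,0.01],[0,0,0.002,0,0.01],[0,0,0.002,0,0.01],[0,0,0,0,0.01],[0,0,0,0,0.01]],
  ],
)

```text
time: 25.2
tool_pos: [555.4, -20.7, 234.0]
tcp_rot: [-180.0, -0.0, 0.0]
ft_force: [0.5, 0.3, -2.7]
finger_gap: 17.6
grip_force: 37.7
```

```bash
python3 - <<'E'
from h import *
s=snap("side"); cv2.imwrite("/tmp/s9.png",s["frame"]); z=sense(); print(z["tool_pos"],z["ft_force"],z["wrist_torque"])
im=s["frame"].astype(int)
# ball count: local maxima of bluish bright blobs
def balls(im,x0,y0,x1,y1):
    c=im[y0:y1,x0:x1]; d=(c[...,0]-c[...,2]); return d
a=cv2.imread("/tmp/s8.png").astype(int)
for P in((420,346),(447,355),(417,378),(443,404),(480,407),(350,370),(350,300),(320,400),(200,290),(400,440)):
    u,v=int(180+P[0]/760*140),int(130+P[1]/597*110); print(P,a[v,u],im[v,u])
# side wall edge: upper rim line of near wall, bright floor mask angle
for t in(30,35,40,45):
    print(t)
E
```

```text
[555.38269535 -20.69564047 233.90866119] [ 0.12267588 -0.26704446 -2.84794625] [-0.03888338 -0.12021015  0.0076189 ]
(420, 346) [91 91 86] [50 49 46]
(447, 355) [87 87 82] [87 89 83]
(417, 378) [92 92 88] [72 73 71]
(443, 404) [94 93 89] [92 92 88]
(480, 407) [89 90 85] [89 90 85]
(350, 370) [ 97  99 102] [63 65 66]
(350, 300) [65 65 65] [63 65 66]
(320, 400) [62 64 65] [63 64 66]
(200, 290) [92 95 97] [90 92 95]
(400, 440) [63 64 65] [64 65 65]
30
35
40
45
```

```bash
cat > cnt.py <<'E'
from h import *
def cnt(f,box,name):
    x0,y0,x1,y1=box; c=f[y0:y1,x0:x1]; g=cv2.GaussianBlur(cv2.resize(c,None,fx=6,fy=6,interpolation=2),(0,0),5).astype(int)
    m=((g.min(2)>72)&(g[...,0]>=g[...,2]+1)).astype(np.uint8)
    k,l,st,ce=cv2.connectedComponentsWithStats(m)
    print(name,[(round(x0+a/6,1),round(y0+b/6,1),int(s[4])//36) for (a,b),s in list(zip(ce,st))[1:] if s[4]>60])
    L=g.min(2).astype(np.float32); mx=(L==cv2.dilate(L,np.ones((31,31))))&(L>70)&(m>0); print("peaks",[(round(x0+u/6,1),round(y0+v/6,1),int(L[v,u])) for v,u in np.argwhere(mx)])
E
python3 - <<'E'
from cnt import *
for n in("s8","s9"): cnt(cv2.imread(f"/tmp/{n}.png"),(215,175,280,220),n)
E
```

```text
s8 [(np.float64(257.1), np.float64(193.8), 12), (np.float64(262.1), np.float64(195.9), 4), (np.float64(256.4), np.float64(199.1), 17), (np.float64(261.7), np.float64(204.1), 14), (np.float64(268.2), np.float64(205.0), 11)]
peaks [(np.float64(257.2), np.float64(193.5), 82), (np.float64(257.3), np.float64(193.5), 82), (np.float64(257.0), np.float64(193.7), 82), (np.float64(257.2), np.float64(193.7), 82), (np.float64(257.3), np.float64(193.7), 82), (np.float64(257.5), np.float64(193.7), 82), (np.float64(257.0), np.float64(193.8), 82), (np.float64(257.2), np.float64(193.8), 82), (np.float64(257.3), np.float64(193.8), 82), (np.float64(262.0), np.float64(195.5), 77), (np.float64(262.2), np.float64(195.5), 77), (np.float64(262.3), np.float64(195.5), 77), (np.float64(262.0), np.float64(195.7), 77), (np.float64(262.2), np.float64(195.7), 77), (np.float64(262.3), np.float64(195.7), 77), (np.float64(262.5), np.float64(195.7), 77), (np.float64(261.8), np.float64(195.8), 77), (np.float64(262.0), np.float64(195.8), 77), (np.float64(262.2), np.float64(195.8), 77), (np.float64(262.3), np.float64(195
[... 2838 characters left out ...]
.float64(260.8), np.float64(204.5), 84), (np.float64(261.0), np.float64(204.5), 84), (np.float64(261.2), np.float64(204.5), 84), (np.float64(268.5), np.float64(204.8), 83), (np.float64(268.2), np.float64(205.0), 83), (np.float64(268.3), np.float64(205.0), 83), (np.float64(268.5), np.float64(205.0), 83), (np.float64(268.7), np.float64(205.0), 83), (np.float64(268.2), np.float64(205.2), 83), (np.float64(268.3), np.float64(205.2), 83), (np.float64(268.5), np.float64(205.2), 83), (np.float64(268.7), np.float64(205.2), 83), (np.float64(268.2), np.float64(205.3), 83), (np.float64(268.3), np.float64(205.3), 83), (np.float64(268.5), np.float64(205.3), 83), (np.float64(268.7), np.float64(205.3), 83)]
```

```bash
python3 - <<'E'
from h import *
s=snap("side")
for p in((254,196),(261.5,196),(258.3,200.5),(261,204),(268.3,205)): print(np.round(ray(s,*p,74)-[546,-21,0],0))
F=[]
for i in range(12): snap("top"); F.append(sense()["ft_force"][2])
print(np.mean(F),np.std(F))
E
```

```text
[29. 37. 74.]
[49. 32. 74.]
[36. 15. 74.]
[40. -1. 74.]
[ 58. -10.  74.]
-2.6965401824078525 0.4488716156781191
```

>>> servo_tool(
  plan=[
    [[-0.001,0,0.003,0,0.01],[-0.002,0,0.003,0,0.01],[-0.003,0,0.003,0,0.01],[-0.003,0,0.003,0,0.01],[-0.002,0,0.001,0,0.01],[-0.001,0,0,0,0.01]],
  ],
)

```text
time: 26.5
tool_pos: [543.3, -20.7, 247.4]
tcp_rot: [180.0, -0.0, 0.0]
ft_force: [-0.8, 0.2, -3.1]
finger_gap: 17.4
grip_force: 37.7
```

```bash
sed -i 's/; print("peaks".*//' cnt.py; python3 - <<'E'
from cnt import *
s=snap("side"); t=snap("top"); cv2.imwrite("/tmp/s10.png",s["frame"]); cv2.imwrite("/tmp/t10.png",t["frame"]); cnt(s["frame"],(205,165,285,225),"s"); cnt(t["frame"],(225,175,295,240),"t"); print(sense()["tool_pos"],sense()["time"])
E
```

```text
s [(np.float64(226.8), np.float64(169.1), 7), (np.float64(261.6), np.float64(195.9), 8), (np.float64(253.3), np.float64(196.1), 11), (np.float64(259.8), np.float64(202.4), 31), (np.float64(268.1), np.float64(205.1), 11)]
t [(np.float64(239.4), np.float64(189.6), 5), (np.float64(277.5), np.float64(202.4), 2), (np.float64(242.9), np.float64(203.5), 4), (np.float64(240.5), np.float64(209.8), 5), (np.float64(242.7), np.float64(211.6), 3), (np.float64(241.0), np.float64(227.0), 229), (np.float64(276.7), np.float64(213.8), 5), (np.float64(275.9), np.float64(218.9), 3), (np.float64(277.2), np.float64(226.7), 52)]
[543.21583868 -20.68299066 246.96518421] 26.6
```

>>> servo_tool(
  plan=[
    [[0,0,0.004,0,0.01],[0,0,0.008,0,0.01],[0,0,0.01,0,0.01],[0,0,0.01,0,0.01],[0,0,0.008,0,0.01],[0,0,0.004,0,0.01],[0,0,0,0,0.01]],
  ],
)

```text
time: 27.3
tool_pos: [543.8, -20.7, 292.1]
tcp_rot: [180.0, -0.1, 0.0]
ft_force: [-0.4, -0.2, -3.5]
finger_gap: 17.4
grip_force: 37.8
```

```bash
python3 - <<'E'
from cnt import *
s=snap("side"); t=snap("top"); cv2.imwrite("/tmp/s11.png",s["frame"]); cv2.imwrite("/tmp/t11.png",t["frame"]); cnt(s["frame"],(205,165,285,225),"s"); cnt(t["frame"],(225,175,295,240),"t"); print(sense()["tool_pos"],sense()["time"])
g=s["frame"][188:214,228:276].min(2)
for row in g: print(" ".join(f"{v:3d}" for v in row))
E
```

```text
s [(np.float64(261.5), np.float64(195.9), 7), (np.float64(253.2), np.float64(196.3), 11), (np.float64(259.9), np.float64(202.5), 29), (np.float64(248.3), np.float64(204.7), 18), (np.float64(268.1), np.float64(205.0), 11)]
t [(np.float64(240.7), np.float64(187.1), 3), (np.float64(275.4), np.float64(200.1), 2), (np.float64(279.2), np.float64(201.4), 6), (np.float64(243.3), np.float64(202.4), 4), (np.float64(275.7), np.float64(204.4), 1), (np.float64(238.9), np.float64(205.4), 1), (np.float64(240.8), np.float64(225.3), 257), (np.float64(277.4), np.float64(209.5), 6), (np.float64(279.8), np.float64(209.6), 1), (np.float64(278.1), np.float64(225.6), 64), (np.float64(244.3), np.float64(219.2), 2)]
[543.30841737 -20.66679702 290.80176883] 27.4
 39  42  46  51  54  58  61  61  61  61  61  61  61  61  62  62  61  61  62  62  62  62  61  61  57  52  47  46  45  46  46  45  45  45  44  44  44  44  44  43  43  43  46  56  75  93 107 113
 37  37  40  43  48  53  56  59  61  61  61  60  61  61  61  62  61  61  62  61  62  61  61  58  55  49  45  46  46  47  46  45  45  45  45  44  44  44  43  43  
[... 3938 characters left out ...]
  68  66  65  62  62  64  67  68  68  68  68  68  67  68  67  66  64  63  60  55  49  43  36  34  31  30  29  31  42  54  62
 42  48  54  60  63  65  65  66  67  68  68  67  67  68  68  67  68  68  68  67  67  67  67  68  68  67  68  68  67  66  65  65  62  57  52  48  42  37  33  32  31  30  31  30  34  44  58  62
 33  36  40  48  51  55  59  62  63  65  65  66  67  67  67  68  68  67  68  68  68  68  67  67  65  66  65  65  64  61  59  55  49  45  40  37  34  33  32  31  32  30  29  30  34  47  59  63
 32  34  34  36  38  41  45  50  52  54  58  60  62  64  64  65  65  65  65  65  66  64  63  63  60  57  55  54  52  50  46  42  38  36  34  33  33  33  32  32  32  31  30  30  37  49  60  62
```

>>> servo_tool(
  plan=[
    [[-0.002,-0.008,0,0,0.01],[-0.0035,-0.019,0,0,0.01],[-0.0035,-0.019,0,0,0.01],[-0.0035,-0.019,0,0,0.01],[-0.0035,-0.019,0,0,0.01],[-0.0035,-0.019,0,0,0.01],[-0.0035,-0.019,0,0,0.01],[-0.0035,-0.019,0,0,0.01],[-0.0035,-0.019,0,0,0.01],[-0.0035,-0.019,0,0,0.01]],
  ],
)

```text
time: 28.4
tool_pos: [509.2, -200.8, 290.4]
tcp_rot: [-180.0, 0.1, 0.0]
ft_force: [0.0, -0.2, -2.6]
finger_gap: 17.6
grip_force: 37.7
```

>>> servo_tool(
  plan=[
    [[-0.0035,-0.019,0,0,0.01],[-0.0035,-0.019,0,0,0.01],[-0.0035,-0.019,0,0,0.01],[-0.0035,-0.019,0,0,0.01],[-0.0035,-0.019,0,0,0.01],[-0.003,-0.01,-0.01,0,0.01],[0,0,-0.03,0,0.01],[0,0,-0.035,0,0.01],[0,0,-0.03,0,0.01],[0,0,-0.015,0,0.01]],
  ],
  force=20,
)

```text
time: 29.4
tool_pos: [487.3, -303.3, 166.4]
tcp_rot: [-179.8, 0.3, 0.0]
ft_force: [-0.1, 0.9, -3.5]
finger_gap: 17.2
grip_force: 37.7
```

>>> servo_tool(
  plan=[
    [[0,0,-0.004,0,0.01],[0,0,0,0,0.01],[0,0,0,0,0.01]],
  ],
)

```text
time: 29.7
tool_pos: [490.3, -305.3, 168.9]
tcp_rot: [179.9, -0.1, 0.0]
ft_force: [0.7, -0.4, -3.5]
finger_gap: 17.5
grip_force: 37.7
```

```bash
python3 - <<'E'
from h import *
s=snap("side"); im=s["frame"].astype(int); cv2.imwrite("/tmp/s12.png",s["frame"]); S=sense(); print(S["tool_pos"],S["time"])
T=np.array(s["cam_to_world"]);o=T[:3,3]
# near wall = grey darker face, compare model points for tilts
G=np.array([S["tool_pos"][0],S["tool_pos"][1],S["tool_pos"][2]-52.9])
for th in(0,10,20,30,37,42):
    t=np.radians(th); P=[]
    for x,y,z in((-64,0,86),(36,0,86),(-62,-36,0),(-62,-36,40),(22,-36,0),(64,-36,36)):
        z-=86; P.append(np.round(proj(s,G+[x*np.cos(t)+z*np.sin(t),y,-x*np.sin(t)+z*np.cos(t)])).astype(int).tolist())
    print(th,P)
m=(im.max(2)<40).astype(np.uint8); m[:240]=0; m[:,:170]=0; m[330:]=0; m[:,300:]=0
for r_ in range(236,312,3): print(r_," ".join(f"{v:3d}" for v in im[r_,200:290:3].max(1)))
E
```

```text
[ 490.40385823 -305.41387577  169.10891578] 29.75
0 [[211, 289], [263, 280], [218, 332], [216, 320], [260, 324], [281, 309]]
10 [[211, 285], [263, 282], [210, 330], [212, 317], [253, 326], [276, 313]]
20 [[212, 281], [262, 284], [203, 327], [209, 313], [245, 328], [271, 317]]
30 [[214, 277], [261, 287], [198, 322], [207, 309], [237, 328], [264, 320]]
37 [[216, 274], [259, 288], [195, 319], [206, 306], [232, 328], [260, 322]]
42 [[218, 272], [258, 289], [193, 316], [206, 303], [228, 328], [256, 323]]
236 139 140 141 141 140 142 125  26  13  15  21  25  27  29  27  25  17  19  13  12  12  16  40  40  40  39  38  37  39  67
239 138 140 139 141 140 141 139  61  15  15  14  13  16  15  14  25  21  16  13  12  10  14  38  39  39  42  70 106 128 137
242 138 139 139 140 141 140 140  78  13  15  15  13  14  13  18  19  18  13  13  12  11  16  45  75 112 135 141 141 141 140
245 137 138 139 139 141 140 140 109  14  14  14  13  14  14  15  13  14  13  13  11  12  93 139 141 142 141 141 142 141 139
248 136 137 138 139 138 140 137 136  47  15  14  13  14  14  12  13  13  13  11  11  42 137 144 144
[... 1928 characters left out ...]
  72  72  72  71  57  35  56 123 138 139 140 137 138 140 136 139 139 140 141 137
299 103 104 102 102 102 102 102 103 103 103 111 111 115 115 114 115 124 139 138 139 138 140 137 137 138 139 139 140 142 140
302 103 103 103 101 102 103 102 103 102 103 120 120 120 119 118 118 121 138 139 138 142 140 137 136 137 141 141 141 138 138
305 104 102  94 101 101 103 102 102 103 104 118 119 120 118 120 118 120 136 137 137 141 140 140 141 139 140 141 142 139 138
308 103  89  73  84  93  99 102 102 102 103 115 120 119 118 121 117 119 135 141 140 139 138 140 139 141 138 141 141 138 137
311  95  72  71  71  71  72  76  85  95 100 110 119 118 118 121 118 120 131 142 138 139 139 137 140 141 140 139 142 140 139
```

>>> servo_tool(
  plan=[
    [[0,0,-0.005,0,0.01],[0,0,-0.006,0,0.01],[0,0,-0.005,0,0.01],[0,0,-0.003,0,0.01],[0,0,-0.002,0,0.01],[0,0,-0.001,0,0.01],[0,0,0,0,0.01]],
  ],
)

```text
time: 30.45
tool_pos: [494.3, -306.9, 153.7]
tcp_rot: [179.6, -0.7, 0.1]
ft_force: [-2.6, 7.9, 41.9]
finger_gap: 17.1
grip_force: 45.1
```

>>> servo_tool(
  plan=[
    [[-0.003,0,-0.001,0,0.01],[-0.004,0,-0.001,0,0.01],[-0.004,0,-0.001,0,0.01],[-0.004,0,-0.001,0,0.01],[-0.004,0,-0.001,0,0.01],[-0.004,0,-0.001,0,0.01],[0,0,0,0,0.01]],
  ],
)

```text
time: 31.15
tool_pos: [470.6, -306.9, 146.9]
tcp_rot: [179.6, -0.6, 0.1]
ft_force: [-5.1, 10.3, 39.5]
finger_gap: 17.5
grip_force: 47.3
```

>>> servo_tool(
  plan=[
    [[-0.004,0,0.001,0,0.01],[-0.004,0,0.001,0,0.01],[-0.004,0,0.0,0,0.01],[-0.004,0,0.0,0,0.01],[-0.004,0,0,0,0.01],[-0.004,0,0,0,0.01],[0,0,0,0,0.01]],
  ],
)

```text
time: 31.85
tool_pos: [441.9, -304.7, 140.9]
tcp_rot: [-180.0, 0.0, 0.0]
ft_force: [0.4, 0.5, 3.6]
finger_gap: 17.6
grip_force: 43.0
```

```bash
cat > bar.py <<'E'
from h import *
s=snap("side"); im=s["frame"].astype(int); S=sense(); print(S["tool_pos"],S["time"],S["ft_force"])
G=np.array([S["tool_pos"][0],S["tool_pos"][1],S["tool_pos"][2]-54])
for th in(0,10,20,30):
    t=np.radians(th); P=[]
    for x,y,z in((-64,0,86),(36,0,86),(-62,-36,0),(-62,-36,40),(22,-36,0),(64,-36,36)):
        z-=86; P.append(np.round(proj(s,G+[x*np.cos(t)+z*np.sin(t),y,-x*np.sin(t)+z*np.cos(t)])).astype(int).tolist())
    print(th,P)
for r_ in range(258,345,3): print(r_," ".join(f"{v:3d}" for v in im[r_,176:290:3].max(1)))
E
python3 bar.py
```

```text
[ 442.006196   -304.7349021   141.00964301] 31.9 [-0.06207372 -0.24034159  4.10543095]
0 [[187, 303], [239, 294], [195, 345], [192, 333], [237, 337], [257, 322]]
10 [[187, 299], [239, 296], [187, 343], [188, 331], [229, 339], [252, 326]]
20 [[188, 295], [238, 298], [180, 340], [184, 327], [222, 341], [247, 330]]
30 [[190, 291], [237, 300], [174, 336], [182, 323], [214, 341], [241, 333]]
258 135 139 137 138 137 137 102  14  13  14  15  15  16  22  24  20  14  12  10  12  58 141 141 141 140 141 143 143 144 145 144 143 142 142 145 143 141 143
261 138 137 137 138 136 136 120  16  14  14  14  12  14  13  12  13  12  11  12  12 106 139 140 143 142 140 141 144 143 144 144 144 141 141 142 141 142 143
264 138 138 137 137 137 137 132  59  13  14  14  15  13  14  13  14  12  10  10  64 138 141 142 140 137 140 141 141 140 141 144 142 142 142 144 141 142 140
267 138 137 138 138 138 137 138 125  40  16  14  14  12  15  12  13  12  13  65 136 139 141 140 138 139 140 139 140 140 143 144 141 139 142 141 139 142 141
270 139 138 138 136 136 135 139 137 130  75  26  15  14  15  15  13  11  29 131 142 14
[... 3113 characters left out ...]
  72  72  72  71  72 123 139 141 141 140 138 140 138 140 143 143 142 141 139
333 144 144 118  71  71  71  72  71  72  72  72  72  72  72  72  72  72  72  71  71  71  71  70  76 134 139 142 141 139 141 143 141 141 145 142 144 144 141
336 145 142 120  72  72  72  73  73  73  72  72  72  75  77  79  81  83  86  92  97 102 108 114 122 139 138 140 138 139 144 141 142 141 141 139 139 143 142
339 142 141 127 105 113 116 122 124 126 131 137 136 140 139 140 139 139 139 139 141 140 139 138 140 139 138 142 140 138 140 140 143 142 138 139 140 140 138
342 141 140 140 140 142 142 145 144 143 139 144 142 142 143 142 142 141 140 142 141 139 138 136 139 141 142 144 139 139 143 141 140 139 141 143 142 143 142
```

>>> servo_tool(
  plan=[
    [[-0.003,0,0,0,0.01],[-0.003,0,0,0,0.01],[-0.003,0,-0.001,0,0.01],[-0.003,0,-0.001,0,0.01],[-0.002,0,0,0,0.01],[0,0,0,0,0.01]],
  ],
)

```text
time: 32.5
tool_pos: [427.9, -304.6, 138.8]
tcp_rot: [-180.0, 0.0, 0.0]
ft_force: [1.2, 0.0, 1.8]
finger_gap: 17.1
grip_force: 42.6
```

```bash
python3 bar.py | awk 'NR<7 || ($1>=285 && $1<=300) || ($1>=321)'
```

```text
[ 428.00371156 -304.58403541  138.82790501] 32.55 [0.87412569 0.25409067 0.82850762]
0 [[180, 305], [232, 296], [188, 347], [185, 335], [230, 339], [250, 324]]
10 [[180, 301], [232, 298], [180, 345], [181, 333], [222, 341], [245, 328]]
20 [[180, 297], [231, 300], [172, 342], [177, 329], [215, 343], [240, 332]]
30 [[182, 293], [230, 302], [166, 338], [175, 325], [207, 343], [234, 335]]
258 136 139 138 125  15  14  14  16  16  16  15  26  18  16  12  12  13  13 121 138 139 142 142 142 142 143 143 143 145 146 145 143 143 144 146 144 141 144
285 144 142 139 140 140 140 140 141 135  40  16  52  76  41  15  93 140 143 144 141 140 139 137 140 143 143 141 143 140 142 144 141 140 141 141 144 142 143
288 143 140 142 141 140 138 143 144 143  64  16  41  79  54  18  70 140 137 141 141 142 140 141 142 141 142 143 142 141 142 142 143 144 143 140 140 143 140
291 140 137 133 135 136 121 117 110 104  50  16  34  78  62  16  23  42  38 124 143 141 140 141 139 142 140 140 142 141 142 142 141 142 142 142 141 141 142
294 137  51  23  19  15  15  12  14  12  11  21  38  77  75  52  21  14  12  92 142 143 
[... 927 characters left out ...]
  73  71  72  89 139 141 140 142 142 141 139 140 139 141 144 144 144 142 140
333 140  75  72  73  71  71  72  72  72  72  71  72  72  72  72  73  72  72  72  72  71  71 107 139 138 140 143 142 140 142 144 141 142 146 143 145 145 142
336 141  75  72  72  72  73  73  73  73  73  72  72  72  72  72  72  72  74  78  81  84  93 129 140 140 139 141 139 139 145 143 142 142 141 140 141 144 143
339 140  79  73  73  73  73  75  78  81  85  92  98 112 118 123 127 134 137 136 140 141 139 139 140 140 139 142 140 140 142 141 144 143 139 139 141 141 139
342 139 109 117 123 129 138 141 142 142 140 144 143 142 144 143 143 142 141 143 142 140 139 137 140 142 143 144 140 140 143 141 140 140 141 144 144 144 143
```

>>> servo_tool(
  plan=[
    [[-0.002,0,-0.001,0,0.01],[-0.002,0,-0.001,0,0.01],[-0.002,0,-0.001,0,0.01],[-0.002,0,-0.001,0,0.01],[-0.002,0,-0.0005,0,0.01],[0,0,0,0,0.01]],
  ],
)

```text
time: 33.15
tool_pos: [418.1, -304.7, 134.4]
tcp_rot: [-180.0, 0.0, 0.0]
ft_force: [1.9, 0.6, 1.4]
finger_gap: 17.6
grip_force: 42.5
```

```bash
python3 bar.py | awk 'NR<4 || ($1>=291 && $1<=300) || ($1>=327)'
```

```text
[ 418.22287087 -304.68757372  134.44524785] 33.2 [ 3.52400809 -0.8218298   0.56352816]
0 [[175, 307], [227, 298], [183, 349], [180, 338], [225, 341], [245, 327]]
10 [[175, 304], [227, 300], [175, 347], [176, 335], [218, 343], [241, 331]]
291 141 140 141 143 145 142 144 104  16  30  80  64  22  34 112 107 123 143 143 143 141 141 141 141 143 140 140 144 142 143 143 142 143 142 143 142 142 143
294 141 141 140 139 137 131 111  83  16  24  77  72  17  14  15  15  55 144 142 143 143 141 144 142 142 140 141 142 142 140 141 141 142 141 141 141 143 140
297  84  62  48  33  25  16  13  13  19  40  77  79  54  29  14  12  28 129 130 120 137 143 140 141 140 141 143 142 144 141 141 144 139 142 140 143 143 141
300  13  17  14  14  15  13  15  15  21  39  71  79  42  31   7   9  29  76  74  74 132 143 143 140 140 142 140 141 141 144 140 138 142 141 143 143 145 143
327 126 122 126 126 126 127 128 127 128 129 127 127 126 125 125 125 123 117 109 100  91  81 129 141 142 141 141 141 143 141 146 143 145 145 144 146 142 144
330 130 126 130 129 128 128 126 126 123 122 114 108  98  90  81  77  74  74  73  73  73  73 132 140 142 141 142 143 142 139 142 140 142 145 145 145 142 141
333 124 121 122 114 107  98  87  80  76  73  72  73  73  73  73  72  73  72  72  72  72  74 134 140 139 141 143 143 140 142 145 142 143 147 144 146 145 143
336 113  76  73  72  72  72  72  72  72  72  72  73  73  73  72  72  72  72  73  75  79  91 140 141 140 140 142 140 140 146 144 143 143 142 141 142 145 144
339 118  72  72  72  72  73  73  73  73  73  73  72  74  80  87  99 115 125 132 139 139 140 140 142 140 140 143 141 140 143 142 144 143 139 140 143 142 140
342 123  74  73  73  73  75  79  86  99 110 124 133 139 142 144 144 143 141 144 143 140 140 137 141 142 144 145 140 141 145 143 141 141 142 145 144 144 144
```

>>> servo_tool(
  plan=[
    [[-0.002,0,-0.0005,0,0.01],[-0.002,0,-0.0005,0,0.01],[-0.001,0,-0.0005,0,0.01],[0,0,0,0,0.01],[0,0,0,0,0.02],[0,0,0,0,0.024],[0,0,0,0,0.03],[0,0,0,0,0.04],[0,0,0,0,0.05],[0,0,0,0,0.06]],
  ],
)

```text
time: 34.2
tool_pos: [413.4, -304.7, 133.0]
tcp_rot: [-180.0, 0.0, 0.0]
ft_force: [-0.2, -0.2, -0.4]
finger_gap: 59.9
grip_force: 0.0
```

>>> servo_tool(
  plan=[
    [[0,0,0,0,0.07],[0,0,0,0,0.07],[0,0,0.005,0,0.07],[0,0,0.01,0,0.07],[0,0,0.02,0,0.07],[0,0,0.03,0,0.07],[0,0,0.035,0,0.07],[0,0,0.035,0,0.07],[0,0,0.02,0,0.07],[0,0,0,0,0.07]],
  ],
)

```text
time: 35.2
tool_pos: [414.8, -305.9, 293.3]
tcp_rot: [179.7, -0.3, 0.0]
ft_force: [-0.3, -0.3, -0.2]
finger_gap: 70.2
grip_force: 0.0
```

```bash
cat bar.py | sed 's/^G=.*/G=np.array([418-4.,-304.7,86])/' > bar2.py; python3 bar2.py | awk 'NR<4 || ($1>=288 && $1<=300) || ($1>=327)'; python3 - <<'E'
from cnt import *
s=snap("side"); t=snap("top"); cnt(s["frame"],(205,165,285,225),"s"); cnt(t["frame"],(225,175,295,240),"t")
print(sense()["tool_pos"],sense()["time"])
a=cv2.imread("/tmp/top0.png").astype(int); d=np.abs(a-t["frame"]).max(2)>40
k,l,st,c=cv2.connectedComponentsWithStats(d.astype(np.uint8)); print([(x[:4].tolist(),int(x[4])) for x in st[1:] if x[4]>12])
E
```

```text
[ 414.14246595 -305.34364551  290.72125314] 35.25 [-0.21685022  0.26154201 -0.53639437]
0 [[172, 306], [225, 297], [180, 348], [178, 337], [223, 340], [243, 325]]
10 [[172, 302], [224, 299], [172, 346], [173, 334], [215, 342], [238, 329]]
288 137 136 136 136 135 134 139 138 138 138 138 138 136 135 135 137 138 136 136 136 137 135 136 137 136 137 138 137 136 137 137 137 139 137 134 136 138 136
291 136 135 135 137 139 136 139 137 137 139 138 137 135 136 134 137 136 138 138 137 136 135 136 135 137 136 136 138 137 137 137 136 138 137 137 136 136 137
294 136 135 137 138 138 135 137 139 132 130 113 100  74  51  52 135 138 139 137 138 138 136 138 138 136 135 137 137 136 134 136 136 136 135 136 136 137 135
297 138 141 134 130 121 102  87  60  34  22  11  11  15  14  16 121 135 133 127 131 139 137 134 136 135 136 137 136 138 135 136 138 133 136 136 137 137 135
300  95  65  42  22  15  12  12  14  13  15  15  14  12  10  10  75  85  77  72 111 139 138 137 134 134 136 135 137 135 138 135 134 136 136 138 138 140 137
327  88 122 122 123 123 123 124 123 123 123 124 124 125 123 122 121 121 119 115 1
[... 2002 characters left out ...]
4(274.7), np.float64(211.1), 5), (np.float64(279.7), np.float64(211.7), 6), (np.float64(269.6), np.float64(211.6), 2), (np.float64(254.1), np.float64(212.9), 2), (np.float64(267.7), np.float64(217.9), 6), (np.float64(254.6), np.float64(219.8), 26), (np.float64(263.8), np.float64(218.8), 5), (np.float64(265.4), np.float64(220.4), 3)]
[ 413.15353461 -304.42342035  287.46702384] 35.35
[([232, 176, 57, 56], 2116), ([261, 183, 198, 201], 8726), ([334, 223, 7, 13], 37), ([125, 224, 53, 53], 2223), ([452, 224, 19, 31], 251), ([343, 236, 5, 5], 21), ([357, 239, 4, 4], 13), ([357, 262, 10, 13], 66), ([367, 305, 7, 6], 15), ([0, 322, 65, 62], 2542), ([178, 345, 65, 39], 1454), ([261, 377, 16, 7], 63)]
```

```bash
python3 -c "
from h import *
print(r.hand_in())"
```

```text
the job is handed in; nothing more can be done
None
```

The lid is laid on the mat, all six balls are in the bowl, and the scoop stands upright and released on the bench about 3 cm from where it started, at roughly 35 s; the job is handed in, with no verdict returned.

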